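Clamp a printed bracket with the cam fixture

ROBOT

A 6-joint arm with a two-finger parallel gripper is mounted at the origin on the work surface. World frame = base frame: x ahead of the robot, y to its left, z up, the work surface at z = 0. Lengths are in m, angles in rad, forces in N, time in s.
With the tool pointing down it reaches from about 0.375 to 0.9 m from the base axis. Payload 3.1 kg.
Tool frame: the origin (TCP) lies midway between the tips of the shut fingers; the grasp point (between the pads) lies 19 mm behind it (manip.grasp_offset is the distance from the TCP to the grasp point, in m); z points along the fingers, y is the line along which they close (so a half turn about z gives the same grasp; the last joint's range is limited). The gripper opens to 85 mm and grips with 20 to 120 N. Pads are 22 mm wide; open, the fingers measure 114 mm over their backs; the gripper's body (76 mm by 85 mm) begins 54 mm behind the grasp point. The pads swing forward as they close: fully open they stand 13 mm farther back than shut.
Start: joints at [1.167, 0.527, 1.433, -0, 1.181, -0.178], TCP at [0.139, 0.609, 0.231] pointing down, gripper open.
Joint ranges: [-3.08, 3.08], [-0.75, 2.2], [0.22, 2.44], [-1.43, 4.57], [0, 2.65], [-2.85, 2.85]. Speed limits (rad/s): [2.79, 2.79, 3.14, 3.14, 3.14, 3.14].

INTERFACE

Orientations are given as a unit quaternion [x, y, z, w].
In Python, from station import sensors, cams, order, manip gives the robot as it stands.
- The arm moves only by the tool move_arm, never from a script. Its argument "targets" is a list of rows, each an object of numbers: "dx", "dy", "dz": the shift along the world's x, y, z normalised to -1 to 1, where 1 is 25 mm; "rx", "ry", "rz": the turn, a rotation vector about the world's x, y, z normalised to -1 to 1, where 1 is 30 degrees. A call has exactly 10 rows; each row shifts and turns the commanded pose from where the row before left it; what a row does not reach is not made up. A row lasts 1/8 s, in which the tool goes at most 62.5 mm and 10.7 degrees, less where a joint would pass 70% of its speed; a pose out of reach is approached as far as the arm can. A call with a number of a shift or a turn outside -1 to 1 is refused whole. A call with a gripper value outside its range is refused whole. "claw" is the opening in per cent of the stroke, from 0 (shut) to 100 (fully open), set as the call begins (left out, the last holds). The fingers move at their own pace and stop on an object; "newtons" is the grip in N (left out, the last holds). Time passes only in rows, so rows that do not move let the fingers close, or fill a call up. It gives the time, the measured TCP pose, the force, the opening and the grip force at its end, in the units of the state.
- sensors.sense(): the state, without advancing time (a new reading comes with each control period).
- cams.snapshot(name): name is "side" or "top"; returns the picture (480x640x3 uint8, red, green, blue); there is no depth.
- cams.camera_model(name): a dict with "fx", "fy", "cx", "cy" (pixels), "extrinsics" (4x4, takes a point from world to camera coordinates). Camera axes: x right, y down, z forward; pixel columns grow to the right and rows downward; lengths in m; the calibration is good to about 2 mm. A picture is of the moment at which its call begins. camera_model takes no time and is no camera call.
- order.sign_off(): hands the job in; it is judged then, once.
The state is a dict: "t": time; "q": joint angles; "qd": joint speeds; "tau": joint torques, N m; "tcp_pos": TCP position; "tool_rot": TCP orientation; "force": force on the tool from outside, world axes, zero at the start; "ft_torque": the same for the moment, N m; "finger_gap": opening from 0.0 (shut) to 1.0 (fully open); "gripper_force": force on a finger pad.
Only numpy, scipy, OpenCV 4.12 (cv2) and the standard library are available. Lean on these libraries where they do the work, as an engineer would, in place of code of your own. Each camera call takes 0.05 s, during which the arm holds its last target. There are 200 camera calls.

TASK

Lay the orange printed bracket flat on the clamp fixture, in the open slot between the dark fence and the blue jaw, lengthwise along the fence and roughly centred on it, and let go of it. Then swing the cam's lever by its black handle until the cam's high point, marked with the yellow dot, points straight at the brass sprung follower, so that the jaw holds the bracket against the fence, and leave it there. Do not disturb the other things on the desk.

Things in the scene. Friction and masses are not known exactly. Their poses are not given: they have to be found in the camera images.
- bracket_mid (a point): Loose orange printed bracket, 140 g: base 120 x 50 x 26 mm with a rib 80 long x 20 wide x 30 mm high along the middle of its top (56 mm high in all, symmetrical); grip it by the rib. Point: its centre, 28 mm above its underside. x along its length and rib, z up. It starts on the green mat at the robot's right, long side roughly along world y, in one of three places.
- fixture: Cam clamp fixed to the desk: base plate 150 (x) x 200 (y) x 12 mm, origin under its centre, y = clamp line from fence to cam. In its frame: plate top z = 12; dark fence 130 mm long along x, face at y = -75, top z = 34; brass follower behind the blue jaw, its face at y = +32 touching the cam; cam axis (upright) at x = 0, y = +56 mm.
- slot_mid (a point): On the plate's top, 12 mm above the desk: middle of the open slot between fence and jaw (fixture x = 0, y = -45 mm). The open slot is 60 mm wide, 10 mm wider than the bracket; its walls stand 22 mm above this point. Clamped, the bracket's centre is at fixture x = 0, y = -50, z = 40 mm.
- jaw: Blue sprung jaw, 100 (x) x 14 (y) x 21 mm, top 34 mm above the desk, sliding along the fixture's y. Origin: middle of its underside, at fixture y = -8 mm when open. The follower pushes it towards the fence through two stiff springs; with the cam at its high point the follower has moved 14 mm and the jaw presses the bracket with roughly 8 N.
- cam (a joint): Cam angle, rad. 0 = high point (nose with yellow dot) straight at the follower (fixture -y), lever along fixture -x. Positive = clockwise from above (open). Starts at 1.4 to 2.5, range -1.2 to 2.8: it can pass the high point. Red pear shape, base radius 24, high point 38 mm out; it moves the follower only within 1.1 rad of 0. Stiff (0.15 N m, 2 to 4 N at the handle), stays where left.
- handle_mid (a point): Centre of the black upright round handle at the end of the cam's steel lever, 79.5 mm above the desk: 17 mm across (21 at the bulge near its top), 55 mm tall, turning freely on its pin, 80 mm from the cam axis. It spans 52 to 107 mm above the desk; the rest of the fixture is below 52 mm. In the fixture frame it stands at x = -80 cos(cam), y = 56 + 80 sin(cam) mm.
- channel: Bystander: blue printed U-channel, 100 x 55 x 40 mm, loose; origin under its centre. Leave it alone.
- cradle: Bystander: grey printed cradle, 100 x 50 x 45 mm, loose; origin under its centre. Leave it alone.
- glue: Bystander: blue glue bottle standing, 34 mm across, 100 mm high; origin under its centre.
- tape: Bystander: yellow tape roll lying flat, 90 mm across, 24 mm high; origin under its centre.
- driver: Bystander: screwdriver lying on the desk, 190 mm long, green handle; origin under its middle.
Mind the look-alikes: they are no part of the job. Of the things that look like the part that bears bracket_mid, the largest one is meant.

How it is judged:
By the outcome, as a careful person would: the job done as asked, in the order asked, and still so for the second after the job is handed in, with the robot touching nothing.
It also fails if it takes over 64 s, if anything falls off the work surface, if the arm or the gripper's body presses on something with over 40 N, if the wrist force passes 120 N, or if a joint passes its speed limit or range.

## Working session

There is one attempt and no reset: what is moved stays moved. The work goes in short steps, Python scripts to look and compute and a tool call to move; the robot and the scene stay as the last step left them, time stands still between calls to the robot, and variables do not carry over. Pictures are saved under pics/ and viewed, at most 10 in all, crops included, and the job is handed in when it is done.

Besides the shell and the picture viewer there is one more tool, called after "Emit:" as name(argument=value, ...) on one line, values as JSON. move_arm: Moves the arm, as the interface text tells. Scaled input: -1 to 1 covers 25 mm each way for a shift and 30 degrees each way for a turn. Its arguments: {"type":"object","properties":{"targets":{"type":"array"},"claw":{"type":"number"},"newtons":{"type":"number"}},"required":["targets"]}

```bash
mkdir -p pics; ls; python3 - <<'E'
from station import sensors,cams,manip
import cv2,numpy as np
for n in("top","side"):
    im=cams.snapshot(n); cv2.imwrite(f"pics/{n}0.png",im[:,:,::-1]); m=cams.camera_model(n)
    print(n,m["fx"],m["fy"],m["cx"],m["cy"]); print(np.round(m["extrinsics"],4))
s=sensors.sense(); print(s, manip.grasp_offset)
E
```

```text
pics
top 559.394689332557 559.394689332557 318.8554642592986 234.5164832787062
[[-0.0045 -1.     -0.0072  0.037 ]
 [-0.9751  0.006  -0.2218  0.5278]
 [ 0.2219  0.006  -0.9751  1.4639]
 [ 0.      0.      0.      1.    ]]
side 584.6224647563355 584.6224647563355 305.70281804182156 241.59956125387308
[[-0.9929 -0.1185 -0.009   0.5009]
 [-0.076   0.6916 -0.7183  0.0914]
 [ 0.0913 -0.7125 -0.6957  1.3038]
 [ 0.      0.      0.      1.    ]]
{'t': 0.1, 'q': array([ 1.16752260e+00,  5.28378557e-01,  1.43379789e+00,  1.29065474e-05,
        1.18145781e+00, -1.78501403e-01]), 'qd': array([-2.15376102e-03, -2.01415668e-03, -2.83215063e-03,  1.48016827e-05,
        2.03035869e-03,  1.83134664e-03]), 'tau': array([ 9.82716483e-05, -4.43302631e+01, -1.78586394e+01, -2.26399243e-04,
        3.94172006e-03,  1.34081648e-05]), 'tcp_pos': array([0.13900343, 0.60865718, 0.23042068]), 'tool_rot': array([ 1.12152109e-01,  9.93690526e-01, -9.76202666e-04, -2.98484723e-04]), 'force': array([0.15585366, 0.57694397, 0.99175586]), 'ft_torque': array([-0.02182708, -0.03888511,  0.03740822]), 'gripper_force': 0.0, 'finger_gap': 1.0041839536027497} 0.0187
```

View pics/top0.png

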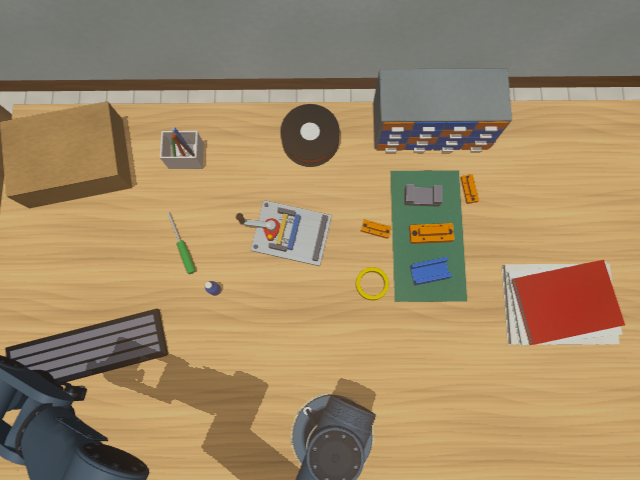

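View pics/side0.png

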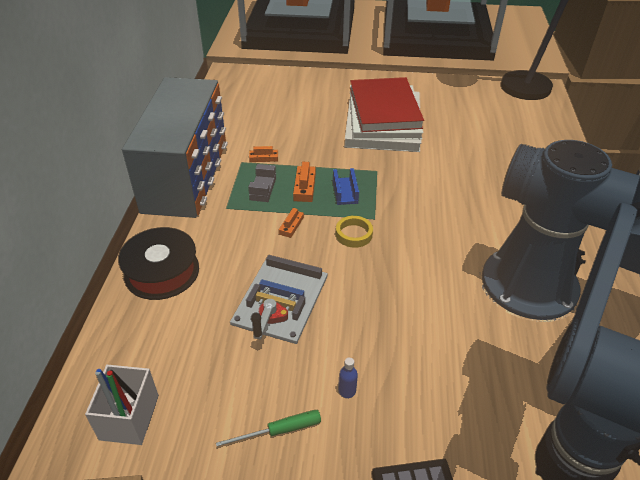

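Top view: the candidates are all orange. There is a large bracket on the mat at (432,233) and small look-alikes at (376,228) and (470,188). The largest, at (432,233), is the one I want. The fixture is at (292,232), with the fence to its right at (320,238) and the black handle at (240,218). The side view shows the same layout, with the bracket at (304,182) and the handle at (257,325).

```bash
cat > h.py <<'E'
import numpy as np,cv2
from station import sensors,cams
def ray(n,p,z):
    m=cams.camera_model(n);E=np.array(m["extrinsics"]);R,t=E[:3,:3],E[:3,3]
    d=R.T@np.array([(p[0]-m["cx"])/m["fx"],(p[1]-m["cy"])/m["fy"],1]);o=-R.T@t
    return o+d*(z-o[2])/d[2]
def proj(n,P):
    m=cams.camera_model(n);E=np.array(m["extrinsics"]);c=E[:3,:3]@np.array(P)+E[:3,3]
    return m["fx"]*c[0]/c[2]+m["cx"],m["fy"]*c[1]/c[2]+m["cy"]
def tri(a,b):
    # midpoint of the two rays' closest approach
    o=[];d=[]
    for n,p in(("top",a),("side",b)):
        A,B=ray(n,p,0),ray(n,p,.5);o.append(A);d.append((B-A)/np.linalg.norm(B-A))
    s=np.linalg.lstsq(np.c_[d[0],-d[1]],o[1]-o[0],rcond=None)[0]
    P,Q=o[0]+d[0]*s[0],o[1]+d[1]*s[1]
    return (P+Q)/2,np.linalg.norm(P-Q)
def blob(im,lo,hi,box):
    h=cv2.cvtColor(im,cv2.COLOR_RGB2HSV);m=cv2.inRange(h,lo,hi);x0,y0,x1,y1=box
    k=np.zeros_like(m);k[y0:y1,x0:x1]=m[y0:y1,x0:x1]
    c=max(cv2.findContours(k,0,1)[0],key=cv2.contourArea);return c
E
python3 - <<'E'
import cv2,numpy as np
from h import *
t=cv2.imread("pics/top0.png");s=cv2.imread("pics/side0.png")
a=cv2.resize(t[180:280,230:360],None,fx=6,fy=6,interpolation=2)
cv2.imwrite("pics/c_fix.png",a)
b=cv2.resize(t[200:270,380:480],None,fx=5,fy=5,interpolation=2)
c=cv2.resize(s[150:220,270:330],None,fx=5,fy=5,interpolation=2)
cv2.imwrite("pics/c_br.png",np.hstack([b,c]))
cv2.imwrite("pics/c_fixs.png",cv2.resize(s[250:350,225:335],None,fx=6,fy=6,interpolation=2))
c=blob(t[:,:,::-1].copy(),(5,150,90),(18,255,255),(400,210,465,250));print(cv2.minAreaRect(c),cv2.contourArea(c))
E
```

```text
((431.1698303222656, 232.90565490722656), (18.764881134033203, 43.8715934753418), 87.51044464111328) 718.5
```

View pics/c_fix.png

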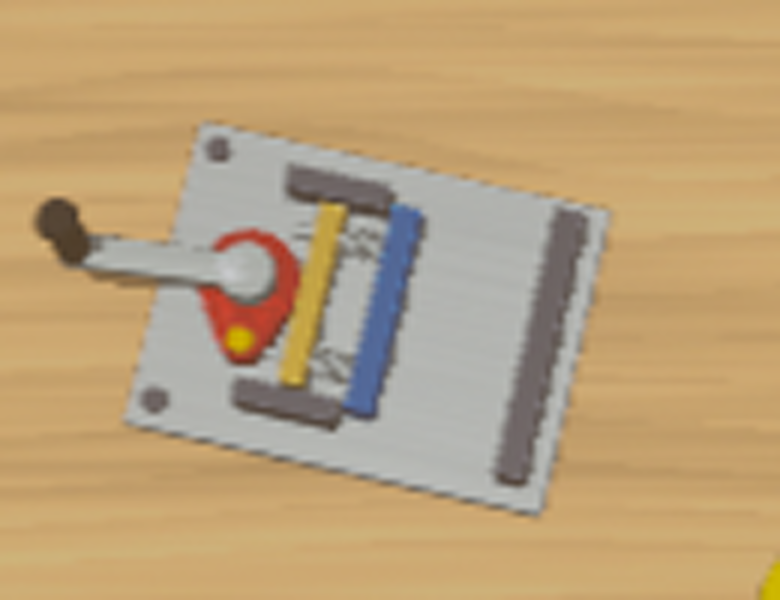

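View pics/c_br.png

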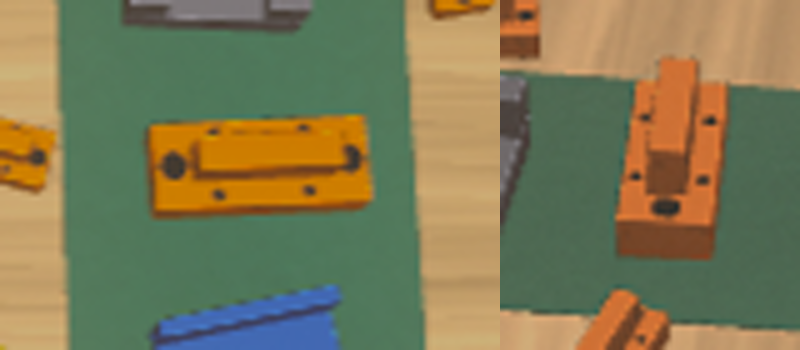

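View pics/c_fixs.png

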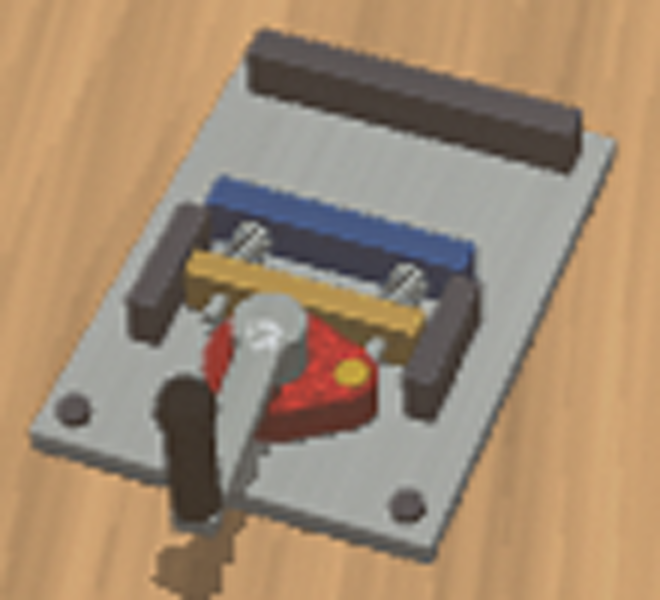

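The crops confirm the choice: a base with a rib along its length, lying on the mat. The fixture shows clearly, with the cam nose (yellow dot) pointing down in the top image and the lever to the left. Next I'll compute poses from corner pixels in both views.

```bash
python3 - <<'E'
from h import *
def fit(mod,obs):
    # rigid 2D fit
    m=np.array(mod,float);o=np.array(obs)[:,:2];mc,oc=m.mean(0),o.mean(0)
    A=(m-mc);B=(o-oc);th=np.arctan2((A[:,0]*B[:,1]-A[:,1]*B[:,0]).sum(),(A*B).sum())
    R=np.array([[np.cos(th),-np.sin(th)],[np.sin(th),np.cos(th)]])
    t=oc-R@mc;return t,th,R,np.round((o-(m@R.T+t))*1000,1)
T=lambda c:(c[0]/6+230-.5,c[1]/6+180-.5)
S=lambda c:(c[0]/6+225-.5,c[1]/6+250-.5)
top=[ray("top",T(c),.012) for c in((203,122),(608,210),(541,512),(126,420))]
t,th,R,res=fit([(.075,.1),(.075,-.1),(-.075,-.1),(-.075,.1)],top);print("fix top",t,np.degrees(th),res.tolist())
sd=[ray("side",S(c),.012) for c in((617,143),(432,550),(33,432))]
t2,th2,R2,res=fit([(-.075,-.1),(-.075,.1),(.075,.1)],sd);print("fix side",t2,np.degrees(th2),res.tolist())
sf=[ray("side",S(c),.034) for c in((580,110),(248,55),(262,30))]
print("fence top pts side",[(R2.T@(p[:2]-t2)*1000).round(1) for p in sf])
# dowels of bracket
Bt=lambda c:(c[0]/5+380-.5,c[1]/5+200-.5)
Bs=lambda c:((c[0]-500)/5+270-.5,c[1]/5+150-.5)
base=[(.06,.025),(-.06,.025),(-.06,-.025),(.06,-.025)]; rib=[(.04,.01),(-.04,.01),(-.04,-.01),(.04,-.01)]
# bracket x := world +y(left), its y := world -x (down)
dz=.002
for n,f,p,z,m in(("top",Bt,[(148,126),(365,116),(371,203),(152,210)],.026,[base[3],base[2],base[1],base[0]]),
 ("top",Bt,[(202,136),(345,131),(345,163),(200,168)],.056,[rib[3],rib[2],rib[1],rib[0]]),
 ("side",Bs,[(637,80),(728,85),(714,229),(617,219)],.026,[base[2],base[1],base[0],base[3]]),
 ("side",Bs,[(664,58),(697,62),(687,152),(649,150)],.056,[rib[2],rib[1],rib[0],rib[3]])):
    t_,th_,_,res=fit(m,[ray(n,f(c),z+dz) for c in p]);print(n,z,t_,np.degrees(th_),res.tolist())
# handle top and bottom
for a,b in(((57,220),(187,388)),((75,250),(195,515))):
    P,e=tri(T(a),S(b));print("handle",P,e,"fix",(R.T@(P[:2]-t)*1000).round(1))
d=[ray("top",T((239,340)),z) for z in(.03,.035,.04)]
P,e=tri(T((239,340)),S((351,372)));print("dot",P,e,(R.T@(P[:2]-t)*1000).round(1))
for n in("top","side"):
    m=cams.camera_model(n)["extrinsics"];print(n,-np.array(m)[:3,:3].T@np.array(m)[:3,3])
E
```

```text
fix top [0.54686474 0.1127951 ] -12.948786550855043 [[-1.1, -1.0], [-0.8, 1.8], [1.1, 0.5], [0.8, -1.3]]
fix side [0.5461162  0.11183883] -13.158201789395127 [[1.2, 1.5], [0.3, -0.8], [-1.6, -0.8]]
fence top pts side [array([-62.2, -90. ]), array([ 64.5, -75.3]), array([ 64.7, -89.2])]
top 0.026 [ 0.5397647  -0.27812156] 91.72283782598173 [[-1.3, 0.0], [0.1, -1.2], [0.4, -0.1], [0.8, 1.3]]
top 0.056 [ 0.5407042  -0.28014003] 91.34514954178668 [[-1.3, -1.9], [-0.8, -0.0], [1.2, 1.4], [0.8, 0.5]]
side 0.026 [ 0.54103391 -0.27787563] 92.08462699924988 [[0.2, -0.4], [0.9, 0.7], [-0.6, 2.1], [-0.5, -2.4]]
side 0.056 [ 0.54068095 -0.27845766] 91.89396386140453 [[-1.0, 0.1], [1.3, 2.4], [0.2, -1.1], [-0.4, -1.4]]
handle [0.56828228 0.24519715 0.11208607] 0.0021334693622254023 fix [ -8.8 133.8]
handle [0.57036902 0.24639742 0.04778007] 0.001138029496137689 fix [ -7.  135.5]
dot [0.53030556 0.17140808 0.03516838] 0.0012114237709552412 [-29.3  53.4]
top [0.19003135 0.0250512  1.54470735]
side [0.38522434 0.92521052 0.97718039]
```

Emit:
move_arm(targets=[{"dx": 1,"dy": -0.9,"rz": -0.08},{"dx": 1,"dy": -0.9,"rz": -0.08},{"dx": 1,"dy": -0.9,"rz": -0.08},{"dx": 1,"dy": -0.9,"rz": -0.08},{"dx": 1,"dy": -0.9,"rz": -0.08},{"dx": 1,"dy": -0.9,"rz": -0.08},{"dx": 1,"dy": -0.9,"rz": -0.08},{"dx": 1,"dy": -0.9,"rz": -0.08},{"dx": 1,"dy": -0.9,"rz": -0.08},{"dx": 1,"dy": -0.9,"rz": -0.08}], claw=50, newtons=40)

```text
schema error: expected keys dx, dy, dz, rx, ry, rz
```

Emit:
move_arm(targets=[{"dx": 0.6,"dy": -1,"rz": -0.08},{"dx": 0.6,"dy": -1,"rz": -0.08},{"dx": 0.6,"dy": -1,"rz": -0.08},{"dx": 0.6,"dy": -1,"rz": -0.08},{"dx": 0.6,"dy": -1,"rz": -0.08},{"dx": 0.6,"dy": -1,"rz": -0.08},{"dx": 0.6,"dy": -1,"rz": -0.08},{"dx": 0.6,"dy": -1,"rz": -0.08},{"dx": 0.6,"dy": -1,"rz": -0.08},{"dx": 0.6,"dy": -1,"rz": -0.08}])

```text
schema error: expected keys dx, dy, dz, rx, ry, rz
```

Emit:
move_arm(targets=[{"dy": -1,"rz": -0.08},{"dy": -1,"rz": -0.08},{"dy": -1,"rz": -0.08},{"dy": -1,"rz": -0.08},{"dy": -1,"rz": -0.08},{"dy": -1,"rz": -0.08},{"dy": -1,"rz": -0.08},{"dy": -1,"rz": -0.08},{"dy": -1,"rz": -0.08},{"dy": -1,"rz": -0.08}])

```text
schema error: expected keys dx, dy, dz, rx, ry, rz
```

Emit:
move_arm(targets=[{"dx": 1,"dy": -0.9,"dz": 0,"rx": 0,"ry": 0,"rz": -0.08},{"dx": 1,"dy": -0.9,"dz": 0,"rx": 0,"ry": 0,"rz": -0.08},{"dx": 1,"dy": -0.9,"dz": 0,"rx": 0,"ry": 0,"rz": -0.08},{"dx": 1,"dy": -0.9,"dz": 0,"rx": 0,"ry": 0,"rz": -0.08},{"dx": 1,"dy": -0.9,"dz": 0,"rx": 0,"ry": 0,"rz": -0.08},{"dx": 1,"dy": -0.9,"dz": 0,"rx": 0,"ry": 0,"rz": -0.08},{"dx": 1,"dy": -0.9,"dz": 0,"rx": 0,"ry": 0,"rz": -0.08},{"dx": 1,"dy": -0.9,"dz": 0,"rx": 0,"ry": 0,"rz": -0.08},{"dx": 1,"dy": -0.9,"dz": 0,"rx": 0,"ry": 0,"rz": -0.08},{"dx": 1,"dy": -0.9,"dz": 0,"rx": 0,"ry": 0,"rz": -0.08}], claw=50, newtons=40)

```text
t: 1.35
tcp_pos: [0.3898, 0.3833, 0.2309]
tool_rot: [0.317, 0.948, -0.0, -0.0]
force: [0.4, 0.6, -0.9]
finger_gap: 0.5
gripper_force: 0.0
```

Emit:
move_arm(targets=[{"dx": 0.6,"dy": -1,"dz": 0,"rx": 0,"ry": 0,"rz": -0.08},{"dx": 0.6,"dy": -1,"dz": 0,"rx": 0,"ry": 0,"rz": -0.08},{"dx": 0.6,"dy": -1,"dz": 0,"rx": 0,"ry": 0,"rz": -0.08},{"dx": 0.6,"dy": -1,"dz": 0,"rx": 0,"ry": 0,"rz": -0.08},{"dx": 0.6,"dy": -1,"dz": 0,"rx": 0,"ry": 0,"rz": -0.08},{"dx": 0.6,"dy": -1,"dz": 0,"rx": 0,"ry": 0,"rz": -0.08},{"dx": 0.6,"dy": -1,"dz": 0,"rx": 0,"ry": 0,"rz": -0.08},{"dx": 0.6,"dy": -1,"dz": 0,"rx": 0,"ry": 0,"rz": -0.08},{"dx": 0.6,"dy": -1,"dz": 0,"rx": 0,"ry": 0,"rz": -0.08},{"dx": 0.6,"dy": -1,"dz": 0,"rx": 0,"ry": 0,"rz": -0.08}])

```text
t: 2.6
tcp_pos: [0.5394, 0.1334, 0.2309]
tool_rot: [0.507, 0.862, -0.0, -0.0]
force: [-0.0, 0.1, -0.9]
finger_gap: 0.501
gripper_force: 0.0
```

Emit:
move_arm(targets=[{"dx": 0,"dy": -1,"dz": 0,"rx": 0,"ry": 0,"rz": -0.09},{"dx": 0,"dy": -1,"dz": 0,"rx": 0,"ry": 0,"rz": -0.09},{"dx": 0,"dy": -1,"dz": 0,"rx": 0,"ry": 0,"rz": -0.09},{"dx": 0,"dy": -1,"dz": 0,"rx": 0,"ry": 0,"rz": -0.09},{"dx": 0,"dy": -1,"dz": 0,"rx": 0,"ry": 0,"rz": -0.09},{"dx": 0,"dy": -1,"dz": 0,"rx": 0,"ry": 0,"rz": -0.09},{"dx": 0,"dy": -1,"dz": 0,"rx": 0,"ry": 0,"rz": -0.09},{"dx": 0,"dy": -1,"dz": 0,"rx": 0,"ry": 0,"rz": -0.09},{"dx": 0,"dy": -1,"dz": 0,"rx": 0,"ry": 0,"rz": -0.09},{"dx": 0,"dy": -1,"dz": 0,"rx": 0,"ry": 0,"rz": -0.09}])

```text
t: 3.85
tcp_pos: [0.5389, -0.1164, 0.2309]
tool_rot: [0.695, 0.719, -0.0, -0.0]
force: [0.5, -0.4, -0.4]
finger_gap: 0.501
gripper_force: 0.0
```

Emit:
move_arm(targets=[{"dx": 0,"dy": -0.9,"dz": -0.2,"rx": 0,"ry": 0,"rz": 0},{"dx": 0,"dy": -0.9,"dz": -0.3,"rx": 0,"ry": 0,"rz": 0},{"dx": 0,"dy": -0.9,"dz": -0.4,"rx": 0,"ry": 0,"rz": 0},{"dx": 0,"dy": -0.9,"dz": -0.5,"rx": 0,"ry": 0,"rz": 0},{"dx": 0,"dy": -0.9,"dz": -0.5,"rx": 0,"ry": 0,"rz": 0},{"dx": 0,"dy": -0.8,"dz": -0.5,"rx": 0,"ry": 0,"rz": 0},{"dx": 0,"dy": -0.7,"dz": -0.5,"rx": 0,"ry": 0,"rz": 0},{"dx": 0,"dy": -0.4,"dz": -0.5,"rx": 0,"ry": 0,"rz": 0},{"dx": 0,"dy": -0.1,"dz": -0.4,"rx": 0,"ry": 0,"rz": 0},{"dx": 0,"dy": 0,"dz": -0.2,"rx": 0,"ry": 0,"rz": 0}])

```text
t: 5.1
tcp_pos: [0.5389, -0.2777, 0.1304]
tool_rot: [0.694, 0.72, 0.0, -0.001]
force: [0.4, 1.5, 0.0]
finger_gap: 0.499
gripper_force: 0.0
```

Emit:
move_arm(targets=[{"dx": 0.06,"dy": -0.02,"dz": -0.5,"rx": 0,"ry": 0,"rz": 0},{"dx": 0,"dy": 0,"dz": -0.6,"rx": 0,"ry": 0,"rz": 0},{"dx": 0,"dy": 0,"dz": -0.6,"rx": 0,"ry": 0,"rz": 0},{"dx": 0,"dy": 0,"dz": -0.6,"rx": 0,"ry": 0,"rz": 0},{"dx": 0,"dy": 0,"dz": -0.6,"rx": 0,"ry": 0,"rz": 0},{"dx": 0,"dy": 0,"dz": -0.5,"rx": 0,"ry": 0,"rz": 0},{"dx": 0,"dy": 0,"dz": -0.3,"rx": 0,"ry": 0,"rz": 0},{"dx": 0,"dy": 0,"dz": -0.16,"rx": 0,"ry": 0,"rz": 0},{"dx": 0,"dy": 0,"dz": 0,"rx": 0,"ry": 0,"rz": 0},{"dx": 0,"dy": 0,"dz": 0,"rx": 0,"ry": 0,"rz": 0}])

```text
t: 6.35
tcp_pos: [0.5411, -0.279, 0.0353]
tool_rot: [0.694, 0.72, 0.0, 0.0]
force: [-0.0, 0.1, 0.4]
finger_gap: 0.5
gripper_force: 0.0
```

Emit:
move_arm(targets=[{"dx": 0,"dy": 0,"dz": 0,"rx": 0,"ry": 0,"rz": 0},{"dx": 0,"dy": 0,"dz": 0,"rx": 0,"ry": 0,"rz": 0},{"dx": 0,"dy": 0,"dz": 0,"rx": 0,"ry": 0,"rz": 0},{"dx": 0,"dy": 0,"dz": 0,"rx": 0,"ry": 0,"rz": 0},{"dx": 0,"dy": 0,"dz": 0,"rx": 0,"ry": 0,"rz": 0},{"dx": 0,"dy": 0,"dz": 0,"rx": 0,"ry": 0,"rz": 0},{"dx": 0,"dy": 0,"dz": 0,"rx": 0,"ry": 0,"rz": 0},{"dx": 0,"dy": 0,"dz": 0,"rx": 0,"ry": 0,"rz": 0},{"dx": 0,"dy": 0,"dz": 0,"rx": 0,"ry": 0,"rz": 0},{"dx": 0,"dy": 0,"dz": 0,"rx": 0,"ry": 0,"rz": 0}], claw=0)

```text
t: 7.6
tcp_pos: [0.5409, -0.2789, 0.0353]
tool_rot: [0.694, 0.72, -0.0, 0.0]
force: [-0.7, 0.4, 5.1]
finger_gap: 0.224
gripper_force: 41.8
```

Emit:
move_arm(targets=[{"dx": 0,"dy": 0,"dz": 0.1,"rx": 0,"ry": 0,"rz": 0},{"dx": 0,"dy": 0,"dz": 0.2,"rx": 0,"ry": 0,"rz": 0},{"dx": 0,"dy": 0,"dz": 0.3,"rx": 0,"ry": 0,"rz": 0},{"dx": 0,"dy": 0,"dz": 0.5,"rx": 0,"ry": 0,"rz": 0},{"dx": 0,"dy": 0,"dz": 0.5,"rx": 0,"ry": 0,"rz": 0},{"dx": 0,"dy": 0,"dz": 0.5,"rx": 0,"ry": 0,"rz": 0},{"dx": 0,"dy": 0,"dz": 0.5,"rx": 0,"ry": 0,"rz": 0},{"dx": 0,"dy": 0,"dz": 0.4,"rx": 0,"ry": 0,"rz": 0},{"dx": 0,"dy": 0.3,"dz": 0.2,"rx": 0,"ry": 0,"rz": 0},{"dx": 0,"dy": 0.5,"dz": 0,"rx": 0,"ry": 0,"rz": 0}])

```text
t: 8.85
tcp_pos: [0.5408, -0.2583, 0.1151]
tool_rot: [0.694, 0.72, 0.0, 0.0]
force: [0.5, 0.1, -0.7]
finger_gap: 0.222
gripper_force: 40.8
```

Emit:
move_arm(targets=[{"dx": 0,"dy": 0.7,"dz": 0,"rx": 0,"ry": 0,"rz": 0.08},{"dx": 0,"dy": 0.8,"dz": 0,"rx": 0,"ry": 0,"rz": 0.12},{"dx": 0,"dy": 0.8,"dz": 0,"rx": 0,"ry": 0,"rz": 0.14},{"dx": 0,"dy": 0.8,"dz": 0,"rx": 0,"ry": 0,"rz": 0.14},{"dx": 0,"dy": 0.8,"dz": 0,"rx": 0,"ry": 0,"rz": 0.14},{"dx": 0,"dy": 0.8,"dz": 0,"rx": 0,"ry": 0,"rz": 0.14},{"dx": 0,"dy": 0.8,"dz": 0,"rx": 0,"ry": 0,"rz": 0.14},{"dx": 0,"dy": 0.8,"dz": 0,"rx": 0,"ry": 0,"rz": 0.14},{"dx": 0,"dy": 0.8,"dz": 0,"rx": 0,"ry": 0,"rz": 0.14},{"dx": 0,"dy": 0.8,"dz": 0,"rx": 0,"ry": 0,"rz": 0.14}])

```text
t: 10.1
tcp_pos: [0.5401, -0.0592, 0.1146]
tool_rot: [0.406, 0.914, 0.0, -0.001]
force: [0.2, 0.1, -1.0]
finger_gap: 0.225
gripper_force: 40.8
```

Emit:
move_arm(targets=[{"dx": 0,"dy": 0.8,"dz": 0,"rx": 0,"ry": 0,"rz": 0.14},{"dx": 0,"dy": 0.8,"dz": 0,"rx": 0,"ry": 0,"rz": 0.14},{"dx": 0,"dy": 0.8,"dz": 0,"rx": 0,"ry": 0,"rz": 0.14},{"dx": 0,"dy": 0.8,"dz": 0,"rx": 0,"ry": 0,"rz": 0.14},{"dx": 0,"dy": 0.7,"dz": 0,"rx": 0,"ry": 0,"rz": 0.14},{"dx": 0,"dy": 0.6,"dz": 0,"rx": 0,"ry": 0,"rz": 0.14},{"dx": 0,"dy": 0.4,"dz": 0,"rx": 0,"ry": 0,"rz": 0.14},{"dx": 0,"dy": 0.2,"dz": 0,"rx": 0,"ry": 0,"rz": 0.1},{"dx": 0,"dy": 0.1,"dz": 0,"rx": 0,"ry": 0,"rz": 0.06},{"dx": 0,"dy": 0,"dz": 0,"rx": 0,"ry": 0,"rz": 0}])

```text
t: 11.35
tcp_pos: [0.5408, 0.0692, 0.1148]
tool_rot: [0.122, 0.993, -0.0, -0.0]
force: [-0.0, 1.2, -1.4]
finger_gap: 0.217
gripper_force: 40.8
```

Emit:
move_arm(targets=[{"dx": -0.09,"dy": -0.02,"dz": 0,"rx": 0,"ry": 0,"rz": 0.033},{"dx": -0.09,"dy": 0,"dz": -0.2,"rx": 0,"ry": 0,"rz": 0},{"dx": 0,"dy": 0,"dz": -0.3,"rx": 0,"ry": 0,"rz": 0},{"dx": 0,"dy": 0,"dz": -0.3,"rx": 0,"ry": 0,"rz": 0},{"dx": 0,"dy": 0,"dz": -0.3,"rx": 0,"ry": 0,"rz": 0},{"dx": 0,"dy": 0,"dz": -0.2,"rx": 0,"ry": 0,"rz": 0},{"dx": 0,"dy": 0,"dz": -0.1,"rx": 0,"ry": 0,"rz": 0},{"dx": 0,"dy": 0,"dz": -0.1,"rx": 0,"ry": 0,"rz": 0},{"dx": 0,"dy": 0,"dz": 0,"rx": 0,"ry": 0,"rz": 0},{"dx": 0,"dy": 0,"dz": 0,"rx": 0,"ry": 0,"rz": 0}])

```text
t: 12.6
tcp_pos: [0.5364, 0.0683, 0.0775]
tool_rot: [0.114, 0.993, 0.0, 0.0]
force: [-0.5, -0.3, -1.3]
finger_gap: 0.223
gripper_force: 40.8
```

```bash
python3 - <<'E'
from h import *
s=cams.snapshot("side")[:,:,::-1]
cv2.imwrite("pics/s1.png",cv2.resize(s[225:325,225:345],None,fx=6,fy=6,interpolation=2))
E
```

```text
(no output)
```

View pics/s1.png

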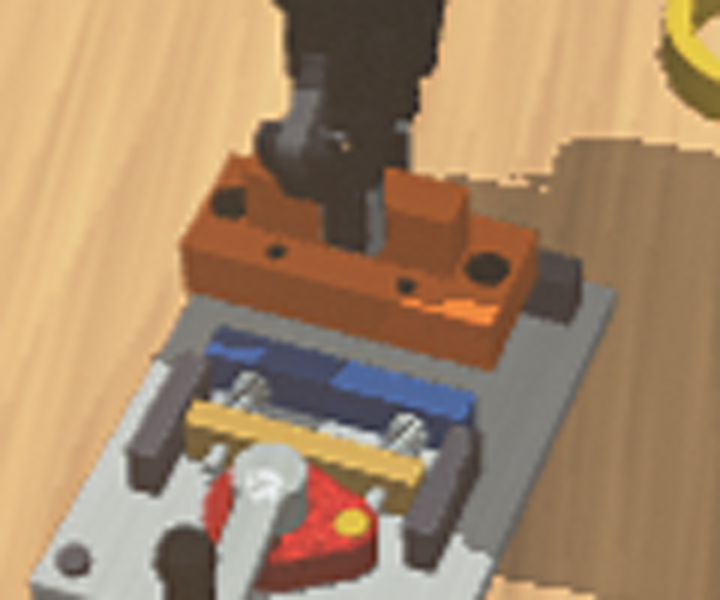

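The bracket is held level over the slot and parallel to the jaw; its near lower corners are at about (187,291) and (490,369) in the crop. A quick check of those corners in the fixture frame:

```bash
python3 - <<'E'
from h import *
th=np.radians(-13.05);R=np.array([[np.cos(th),-np.sin(th)],[np.sin(th),np.cos(th)]]);t=np.array([.5465,.1123])
S=lambda c:(c[0]/6+225-.5,c[1]/6+225-.5)
for c,z in(((187,291),.043),((490,369),.043),((182,244),.069),((505,320),.069),((538,232),.069),((232,152),.069)):
    print(c,(R.T@(ray("side",S(c),z)[:2]-t)*1000).round(1))
E
```

```text
(187, 291) [ 64.4 -20.4]
(490, 369) [-52.2 -21.4]
(182, 244) [ 63.9 -19.2]
(505, 320) [-57.4 -23. ]
(538, 232) [-54.3 -67.1]
(232, 152) [ 65.1 -68.2]
```

Emit:
move_arm(targets=[{"dx": -0.14,"dy": 0,"dz": 0,"rx": 0,"ry": 0,"rz": 0},{"dx": 0,"dy": 0,"dz": -0.1,"rx": 0,"ry": 0,"rz": 0},{"dx": 0,"dy": 0,"dz": -0.2,"rx": 0,"ry": 0,"rz": 0},{"dx": 0,"dy": 0,"dz": -0.2,"rx": 0,"ry": 0,"rz": 0},{"dx": 0,"dy": 0,"dz": -0.2,"rx": 0,"ry": 0,"rz": 0},{"dx": 0,"dy": 0,"dz": -0.2,"rx": 0,"ry": 0,"rz": 0},{"dx": 0,"dy": 0,"dz": -0.15,"rx": 0,"ry": 0,"rz": 0},{"dx": 0,"dy": 0,"dz": -0.1,"rx": 0,"ry": 0,"rz": 0},{"dx": 0,"dy": 0,"dz": -0.05,"rx": 0,"ry": 0,"rz": 0},{"dx": 0,"dy": 0,"dz": 0,"rx": 0,"ry": 0,"rz": 0}])

```text
t: 13.9
tcp_pos: [0.5329, 0.0683, 0.0474]
tool_rot: [0.114, 0.993, 0.0, 0.0]
force: [0.4, 0.5, -1.2]
finger_gap: 0.225
gripper_force: 40.8
```

Not yet touching; lower gently by up to 1.5 mm.

Emit:
move_arm(targets=[{"dx": 0,"dy": 0,"dz": -0.02,"rx": 0,"ry": 0,"rz": 0},{"dx": 0,"dy": 0,"dz": -0.02,"rx": 0,"ry": 0,"rz": 0},{"dx": 0,"dy": 0,"dz": -0.02,"rx": 0,"ry": 0,"rz": 0},{"dx": 0,"dy": 0,"dz": 0,"rx": 0,"ry": 0,"rz": 0},{"dx": 0,"dy": 0,"dz": 0,"rx": 0,"ry": 0,"rz": 0},{"dx": 0,"dy": 0,"dz": 0,"rx": 0,"ry": 0,"rz": 0},{"dx": 0,"dy": 0,"dz": 0,"rx": 0,"ry": 0,"rz": 0},{"dx": 0,"dy": 0,"dz": 0,"rx": 0,"ry": 0,"rz": 0},{"dx": 0,"dy": 0,"dz": 0,"rx": 0,"ry": 0,"rz": 0},{"dx": 0,"dy": 0,"dz": 0,"rx": 0,"ry": 0,"rz": 0}])

```text
t: 15.15
tcp_pos: [0.5329, 0.0682, 0.0472]
tool_rot: [0.114, 0.993, -0.0, 0.0]
force: [-2.5, -0.4, 9.3]
finger_gap: 0.23
gripper_force: 42.3
```

Emit:
move_arm(targets=[{"dx": 0,"dy": 0,"dz": 0,"rx": 0,"ry": 0,"rz": 0},{"dx": 0,"dy": 0,"dz": 0,"rx": 0,"ry": 0,"rz": 0},{"dx": 0,"dy": 0,"dz": 0,"rx": 0,"ry": 0,"rz": 0},{"dx": 0,"dy": 0,"dz": 0,"rx": 0,"ry": 0,"rz": 0},{"dx": 0,"dy": 0,"dz": 0.3,"rx": 0,"ry": 0,"rz": 0},{"dx": 0,"dy": 0,"dz": 0.6,"rx": 0,"ry": 0,"rz": 0},{"dx": 0,"dy": 0,"dz": 0.8,"rx": 0,"ry": 0,"rz": 0},{"dx": 0,"dy": 0,"dz": 0.9,"rx": 0,"ry": 0,"rz": 0},{"dx": 0,"dy": 0,"dz": 0.9,"rx": 0,"ry": 0,"rz": 0},{"dx": 0,"dy": 0,"dz": 0.7,"rx": 0,"ry": 0,"rz": 0}], claw=55)

```text
t: 16.4
tcp_pos: [0.5332, 0.0683, 0.153]
tool_rot: [0.114, 0.993, 0.0, 0.001]
force: [-0.1, -0.6, 0.4]
finger_gap: 0.549
gripper_force: 0.0
```

Emit:
move_arm(targets=[{"dx": 0.1,"dy": 0.5,"dz": 0,"rx": 0,"ry": 0,"rz": 0},{"dx": 0.2,"dy": 0.9,"dz": 0,"rx": 0,"ry": 0,"rz": 0},{"dx": 0.2,"dy": 0.9,"dz": 0,"rx": 0,"ry": 0,"rz": 0},{"dx": 0.2,"dy": 0.9,"dz": 0,"rx": 0,"ry": 0,"rz": 0},{"dx": 0.2,"dy": 0.9,"dz": 0,"rx": 0,"ry": 0,"rz": 0},{"dx": 0.2,"dy": 0.9,"dz": 0,"rx": 0,"ry": 0,"rz": 0},{"dx": 0.2,"dy": 0.9,"dz": 0,"rx": 0,"ry": 0,"rz": 0},{"dx": 0.1,"dy": 0.8,"dz": 0,"rx": 0,"ry": 0,"rz": 0},{"dx": 0.04,"dy": 0.4,"dz": 0,"rx": 0,"ry": 0,"rz": 0},{"dx": 0,"dy": 0,"dz": 0,"rx": 0,"ry": 0,"rz": 0}])

```text
t: 17.65
tcp_pos: [0.5685, 0.2464, 0.1507]
tool_rot: [0.113, 0.994, -0.0, -0.0]
force: [0.6, 0.7, 0.3]
finger_gap: 0.552
gripper_force: 0.0
```

```bash
python3 - <<'E'
from h import *
s=cams.snapshot("side")[:,:,::-1];t=cams.snapshot("top")[:,:,::-1]
cv2.imwrite("pics/s2.png",cv2.resize(s[190:360,215:345],None,fx=3.5,fy=3.5,interpolation=2))
E
```

```text
(no output)
```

View pics/s2.png

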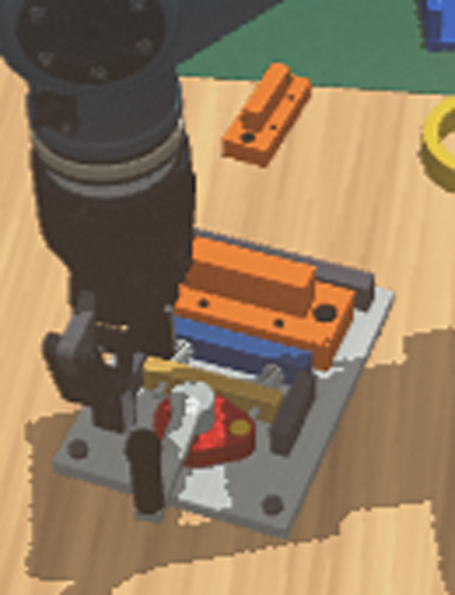

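The bracket lies flat in the slot against the fence side, and the gripper stands over the handle at (147,470). Next: descend and grip the handle.

Emit:
move_arm(targets=[{"dx": 0,"dy": 0,"dz": -0.3,"rx": 0,"ry": 0,"rz": 0},{"dx": 0,"dy": 0,"dz": -0.5,"rx": 0,"ry": 0,"rz": 0},{"dx": 0,"dy": 0,"dz": -0.5,"rx": 0,"ry": 0,"rz": 0},{"dx": 0,"dy": 0,"dz": -0.5,"rx": 0,"ry": 0,"rz": 0},{"dx": 0,"dy": 0,"dz": -0.5,"rx": 0,"ry": 0,"rz": 0},{"dx": 0,"dy": 0,"dz": -0.5,"rx": 0,"ry": 0,"rz": 0},{"dx": 0,"dy": 0,"dz": -0.4,"rx": 0,"ry": 0,"rz": 0},{"dx": 0,"dy": 0,"dz": -0.3,"rx": 0,"ry": 0,"rz": 0},{"dx": 0,"dy": 0,"dz": 0,"rx": 0,"ry": 0,"rz": 0},{"dx": 0,"dy": 0,"dz": 0,"rx": 0,"ry": 0,"rz": 0}])

```text
t: 19.0
tcp_pos: [0.5691, 0.2459, 0.0636]
tool_rot: [0.114, 0.993, 0.0, 0.0]
force: [0.1, -0.3, 0.2]
finger_gap: 0.552
gripper_force: 0.0
```

Emit:
move_arm(targets=[{"dx": 0,"dy": 0,"dz": 0,"rx": 0,"ry": 0,"rz": 0},{"dx": 0,"dy": 0,"dz": 0,"rx": 0,"ry": 0,"rz": 0},{"dx": 0,"dy": 0,"dz": 0,"rx": 0,"ry": 0,"rz": 0},{"dx": 0,"dy": 0,"dz": 0,"rx": 0,"ry": 0,"rz": 0},{"dx": 0,"dy": 0,"dz": 0,"rx": 0,"ry": 0,"rz": 0},{"dx": 0,"dy": 0,"dz": 0,"rx": 0,"ry": 0,"rz": 0},{"dx": 0,"dy": 0,"dz": 0,"rx": 0,"ry": 0,"rz": 0},{"dx": 0,"dy": 0,"dz": 0,"rx": 0,"ry": 0,"rz": 0},{"dx": 0,"dy": 0,"dz": 0,"rx": 0,"ry": 0,"rz": 0},{"dx": 0,"dy": 0,"dz": 0,"rx": 0,"ry": 0,"rz": 0}], claw=0, newtons=30)

```text
t: 20.25
tcp_pos: [0.5687, 0.2447, 0.0639]
tool_rot: [0.114, 0.993, -0.001, -0.0]
force: [-1.0, -5.0, 5.0]
finger_gap: 0.218
gripper_force: 29.2
```

```bash
python3 - <<'E'
from h import *
th=np.radians(-13.05);R=np.array([[np.cos(th),-np.sin(th)],[np.sin(th),np.cos(th)]]);t=np.array([.5465,.1123])
p=sensors.sense()["tcp_pos"];f=R.T@(p[:2]-t)*1000;print(p,f,"r,cam",np.hypot(f[0],f[1]-56),np.arctan2(f[1]-56,-f[0]))
a0=np.arctan2(f[1]-56,-f[0])
P=lambda a:t+R@np.array([-.08*np.cos(a),.056+.08*np.sin(a)])
q=p[:2]
for a in np.linspace(a0,0,21)[1:]:
    n=P(a);d=((n-q)/.025).round(2);print(round(a,2),d);q=q+d*.025
print(P(0))
E
```

```text
[0.56872483 0.24473516 0.06390673] [ -8.25318472 134.03320261] r,cam 78.46843803818348 1.4654230329612987
1.39 [-0.23  0.08]
1.32 [-0.23  0.  ]
1.25 [-0.23 -0.01]
1.17 [-0.24 -0.03]
1.1 [-0.23 -0.05]
1.03 [-0.22 -0.06]
0.95 [-0.22 -0.09]
0.88 [-0.21 -0.09]
0.81 [-0.21 -0.12]
0.73 [-0.2  -0.12]
0.66 [-0.18 -0.14]
0.59 [-0.18 -0.16]
0.51 [-0.16 -0.17]
0.44 [-0.16 -0.17]
0.37 [-0.13 -0.19]
0.29 [-0.13 -0.2 ]
0.22 [-0.11 -0.21]
0.15 [-0.09 -0.22]
0.07 [-0.08 -0.22]
0.0 [-0.06 -0.22]
[0.481211   0.18491781]
```

Emit:
move_arm(targets=[{"dx": -0.23,"dy": -0.04,"dz": 0,"rx": 0,"ry": 0,"rz": 0},{"dx": -0.23,"dy": 0,"dz": 0,"rx": 0,"ry": 0,"rz": 0},{"dx": -0.23,"dy": -0.01,"dz": 0,"rx": 0,"ry": 0,"rz": 0},{"dx": -0.24,"dy": -0.03,"dz": 0,"rx": 0,"ry": 0,"rz": 0},{"dx": -0.23,"dy": -0.05,"dz": 0,"rx": 0,"ry": 0,"rz": 0},{"dx": -0.22,"dy": -0.06,"dz": 0,"rx": 0,"ry": 0,"rz": 0},{"dx": -0.22,"dy": -0.09,"dz": 0,"rx": 0,"ry": 0,"rz": 0},{"dx": -0.21,"dy": -0.09,"dz": 0,"rx": 0,"ry": 0,"rz": 0},{"dx": -0.21,"dy": -0.12,"dz": 0,"rx": 0,"ry": 0,"rz": 0},{"dx": -0.2,"dy": -0.12,"dz": 0,"rx": 0,"ry": 0,"rz": 0}])

```text
t: 21.5
tcp_pos: [0.514, 0.232, 0.064]
tool_rot: [0.114, 0.993, 0.001, 0.001]
force: [2.5, 4.6, 6.0]
finger_gap: 0.216
gripper_force: 29.3
```

Emit:
move_arm(targets=[{"dx": -0.18,"dy": -0.14,"dz": 0,"rx": 0,"ry": 0,"rz": 0},{"dx": -0.18,"dy": -0.16,"dz": 0,"rx": 0,"ry": 0,"rz": 0},{"dx": -0.16,"dy": -0.17,"dz": 0,"rx": 0,"ry": 0,"rz": 0},{"dx": -0.16,"dy": -0.17,"dz": 0,"rx": 0,"ry": 0,"rz": 0},{"dx": -0.13,"dy": -0.19,"dz": 0,"rx": 0,"ry": 0,"rz": 0},{"dx": -0.13,"dy": -0.2,"dz": 0,"rx": 0,"ry": 0,"rz": 0},{"dx": -0.11,"dy": -0.21,"dz": 0,"rx": 0,"ry": 0,"rz": 0},{"dx": -0.09,"dy": -0.22,"dz": 0,"rx": 0,"ry": 0,"rz": 0},{"dx": -0.08,"dy": -0.22,"dz": 0,"rx": 0,"ry": 0,"rz": 0},{"dx": -0.06,"dy": -0.22,"dz": 0,"rx": 0,"ry": 0,"rz": 0}])

```text
t: 22.75
tcp_pos: [0.48, 0.1846, 0.0638]
tool_rot: [0.114, 0.993, 0.001, -0.001]
force: [-0.5, 6.3, 8.8]
finger_gap: 0.219
gripper_force: 29.3
```

Emit:
move_arm(targets=[{"dx": 0,"dy": 0,"dz": 0,"rx": 0,"ry": 0,"rz": 0},{"dx": 0,"dy": 0,"dz": 0,"rx": 0,"ry": 0,"rz": 0},{"dx": 0,"dy": 0,"dz": 0,"rx": 0,"ry": 0,"rz": 0},{"dx": 0,"dy": 0,"dz": 0,"rx": 0,"ry": 0,"rz": 0},{"dx": 0,"dy": 0,"dz": 0,"rx": 0,"ry": 0,"rz": 0},{"dx": 0,"dy": 0,"dz": 0,"rx": 0,"ry": 0,"rz": 0},{"dx": 0,"dy": 0,"dz": 0,"rx": 0,"ry": 0,"rz": 0},{"dx": 0,"dy": 0,"dz": 0,"rx": 0,"ry": 0,"rz": 0},{"dx": 0,"dy": 0,"dz": 0,"rx": 0,"ry": 0,"rz": 0},{"dx": 0,"dy": 0,"dz": 0,"rx": 0,"ry": 0,"rz": 0}])

```text
t: 24.0
tcp_pos: [0.4798, 0.1839, 0.0638]
tool_rot: [0.114, 0.993, 0.0, -0.001]
force: [-1.1, 3.5, 10.4]
finger_gap: 0.218
gripper_force: 29.2
```

Emit:
move_arm(targets=[{"dx": 0,"dy": 0,"dz": 0,"rx": 0,"ry": 0,"rz": 0},{"dx": 0,"dy": 0,"dz": 0,"rx": 0,"ry": 0,"rz": 0},{"dx": 0,"dy": 0,"dz": 0,"rx": 0,"ry": 0,"rz": 0},{"dx": 0,"dy": 0,"dz": 0,"rx": 0,"ry": 0,"rz": 0},{"dx": 0,"dy": 0,"dz": 0,"rx": 0,"ry": 0,"rz": 0},{"dx": 0,"dy": 0,"dz": 0.4,"rx": 0,"ry": 0,"rz": 0},{"dx": 0,"dy": 0,"dz": 0.8,"rx": 0,"ry": 0,"rz": 0},{"dx": 0,"dy": 0,"dz": 1,"rx": 0,"ry": 0,"rz": 0},{"dx": 0,"dy": 0,"dz": 1,"rx": 0,"ry": 0,"rz": 0},{"dx": 0,"dy": 0,"dz": 1,"rx": 0,"ry": 0,"rz": 0}], claw=55)

```text
t: 25.25
tcp_pos: [0.4812, 0.183, 0.1698]
tool_rot: [0.114, 0.993, 0.0, 0.0]
force: [1.0, -0.1, 0.2]
finger_gap: 0.55
gripper_force: 0.0
```

Emit:
move_arm(targets=[{"dx": 0,"dy": 0.5,"dz": 1,"rx": 0,"ry": 0,"rz": 0},{"dx": 0,"dy": 1,"dz": 1,"rx": 0,"ry": 0,"rz": 0},{"dx": 0,"dy": 1,"dz": 1,"rx": 0,"ry": 0,"rz": 0},{"dx": -0.3,"dy": 1,"dz": 0,"rx": 0,"ry": 0,"rz": 0},{"dx": -0.3,"dy": 1,"dz": 0,"rx": 0,"ry": 0,"rz": 0},{"dx": -0.3,"dy": 1,"dz": 0,"rx": 0,"ry": 0,"rz": 0},{"dx": -0.3,"dy": 1,"dz": 0,"rx": 0,"ry": 0,"rz": 0},{"dx": -0.3,"dy": 1,"dz": 0,"rx": 0,"ry": 0,"rz": 0},{"dx": -0.3,"dy": 1,"dz": 0,"rx": 0,"ry": 0,"rz": 0},{"dx": -0.3,"dy": 1,"dz": 0,"rx": 0,"ry": 0,"rz": 0}])

```text
t: 26.5
tcp_pos: [0.4282, 0.4212, 0.244]
tool_rot: [0.114, 0.993, 0.0, 0.0]
force: [-0.7, 0.8, 0.3]
finger_gap: 0.549
gripper_force: 0.0
```

```bash
python3 - <<'E'
from h import *
s=cams.snapshot("side")[:,:,::-1];t=cams.snapshot("top")[:,:,::-1]
cv2.imwrite("pics/f.png",np.hstack([cv2.resize(t[190:280,245:345],None,fx=4,fy=4,interpolation=2),cv2.resize(s[245:335,230:330],None,fx=4,fy=4,interpolation=2)]))
E
```

View pics/f.png

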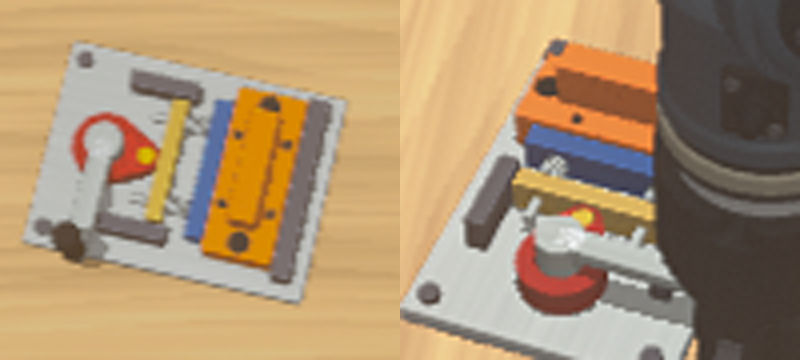

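The top crop shows the bracket against the fence with the jaw on it. The cam nose (dot at (147,156)) points at the follower, the lever is along fixture -x, and the arm is clear. Now to check the angle numerically.

```bash
python3 - <<'E'
from h import *
th=np.radians(-13.05);R=np.array([[np.cos(th),-np.sin(th)],[np.sin(th),np.cos(th)]]);t=np.array([.5465,.1123])
im=cams.snapshot("top")
h=cv2.cvtColor(im,cv2.COLOR_RGB2HSV)[215:240,272:288]
m=cv2.inRange(h,(20,150,120),(35,255,255));M=cv2.moments(m,True)
print("px",M["m10"]/M["m00"]+272,M["m01"]/M["m00"]+215,M["m00"])
T=lambda c:(c[0]/4+245-.5,c[1]/4+190-.5)
for n,c,z in(("dot",(147,156),.035),("handle top",(68,242),.107),("br TL",(240,88),.038),("br TR",(306,98),.038),("br BR",(270,266),.038),("br BL",(203,253),.038)):
    print(n,(R.T@(ray("top",T(c),z)[:2]-t)*1000).round(1))
E
```

```text
px 284.6307692307692 231.26153846153846 65.0
dot [-1.2 26.8]
handle top [-84.5  54.5]
br TL [ 59.7 -25.4]
br TR [ 62.8 -71.9]
br BR [-58.6 -74.1]
br BL [-59.9 -27.2]
```

```bash
python3 -c "
from station import order
print(order.sign_off())"
```

```text
the job is handed in; nothing more can be done
None
```

The bracket lies flat and centred against the fence with the jaw closed on it, the cam is within about 0.04 rad (2°) of its high point, the gripper is clear, and the job was handed in at about 27 s of the 64 s limit.

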